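# Strip a desk fan for its wash: left-hand blade cap, then the blade

### The job

The desk fan is being stripped for its end-of-season wash: it lies face up with the front guard already off. Unscrew the blade cap - it has a left-hand thread, so it loosens clockwise; do not force it or pull on it while it is still threaded - and set it in the small white dish, then lift the blade off the shaft and lay it flat on the bottom of the wash tub. Set both parts down gently rather than dropping them, and leave the glass cup and the little amber bottle beside the dish where they are.

Things in the scene. Friction and masses are not known exactly. Their poses are not given: they have to be found in the camera images.
- fan: white desk fan, fixed, will not shift, head tilted straight up, front guard off; origin under its base on the shaft's axis. z up, y along the line of its two yoke arms (110 mm out on either side, 131 mm high). Rear guard: 192 mm over its rim, which is 121 mm above the table. The shaft cannot turn (rotor locked). Its end has a two-start LEFT-HAND thread, 19 mm over the ridges, 20 mm lead
- shaft_foot (a point): point on the shaft's vertical axis, level with the hub's flat front face on which the cap seats, 150 mm above the table; the shaft ends 21 mm above it. Axes as the fan's
- cap_centre (a point): centre (half-way up) of the blade cap: ribbed round black knob, 36 mm diameter, 28 mm high, screwed on the shaft on top of the blade's hub (42 mm diameter), its centre at first 14 mm above shaft_foot. z: its axis, up
- cap: the same cap, 45 g; origin at the centre of its lower rim. At first finger-tight or up to 0.5 rad slack. Turned clockwise seen from above it climbs 3.2 mm per rad (2.5 mm of up-down play) and is free of the thread after at most 2.45 rad (140 degrees); then lift it 25 mm straight up to clear the shaft. Turned the other way it jams on the hub. Let go part way, it stays
- blade_centre (a point): centre (on the axis, half-way up) of the blade wheel: grey plastic, 160 mm diameter, hub 42 mm diameter and 44 mm high (top 22 mm above this point, foot 22 mm below). The four blades take only the lower part of the hub: its top 18 mm is a plain round nose to grip. z: its axis, up
- blade: the same blade wheel, loose, 110 g; origin at the centre of the hub's underside. The hub slides on the shaft (21 mm bore) with a slot underneath over the shaft's cross pin (1.5 mm play); only the cap holds it. Lift it 70 mm straight up to clear the shaft
- dish_in (a point): centre of the inner floor of the small white round dish: 92 mm over the rim, about 74 mm inside at the floor, rim 14 mm above this floor, floor 4 mm above the table; loose, 160 g
- tub_in (a point): centre of the inner floor of the grey square wash tub: 240 x 240 mm outside, 230 mm inside, walls 45 mm above this floor, floor 5 mm above the table; axes along its sides; loose, 500 g
- beaker: clear glass cup, 60 mm wide at the rim, 75 mm high, near the dish; origin at the centre of its underside; leave alone
- oil: small amber bottle, 36 mm diameter, 75 mm high, near the dish; origin at the centre of its underside; leave alone
There are look-alikes about, which are no part of the job. Leave any blue or green look-alike of the blade alone.

How it is judged:
On the way, in this order (a step that is already met when the one before it is completed fails the run):
1. the cap is unscrewed and off the shaft (distance between cap_centre and shaft_foot above 0.06 m), for 0.1 s.
2. the cap lies in the dish (horizontal distance between cap_centre and dish_in below 0.03 m and z of cap_centre in the frame of dish_in below 0.022 m), for 0.1 s.
3. the blade is off the shaft (distance between blade_centre and shaft_foot above 0.08 m), for 0.1 s.
At the end, for the whole second after the job is handed in: The cap rests on the dish's floor (centre within 30 mm of the dish's centre, under 22 mm above its floor); the blade rests flat on the tub's floor (axis within 50 mm of its centre, within 0.2 rad of flat, hub centre under 32 mm above the floor); dish and tub are upright (all of step 2 and horizontal distance between blade_centre and tub_in below 0.05 m and z of blade_centre in the frame of tub_in below 0.032 m and (angle between blade_centre's own z axis and vertical below 0.2 rad or angle between blade_centre's own z axis and vertical above 2.94 rad) and angle between each of dish_in, tub_in's own z axis and vertical below 0.1 rad and linear speed of each of cap, blade below 0.02 m/s); the robot touches nothing.
It fails at once if the cap's thread is forced (over 100 N between cap and fan) (contact force between cap and fan above 100 N).
It fails at once if the cap is dropped or thrown down (faster than 0.6 m/s within 60 mm of the dish's floor) (distance between cap_centre and dish_in below 0.06 m and linear speed of cap above 0.6 m/s).
It fails at once if the blade is dropped or thrown down (faster than 0.6 m/s within 60 mm of the tub's floor) (distance between blade_centre and tub_in below 0.06 m and linear speed of blade above 0.6 m/s).
It fails at once if the glass cup or the amber bottle by the dish is shifted by more than 30 mm (distance of any of beaker, oil from where it was at the start of the episode above 0.03 m).
It also fails if it takes over 72 s, if anything falls off the work surface, if the arm or the gripper's body presses on something with over 40 N, if the wrist force passes 120 N, or if a joint passes its speed limit or range.

### The arm

A 7-joint arm with a two-finger parallel gripper is mounted at the origin on the work surface. World frame = base frame: x ahead of the robot, y to its left, z up, the work surface at z = 0. Lengths are in m, angles in rad, forces in N, time in s.
With the tool pointing down it reaches from about 0.375 to 0.925 m from the base axis. Payload 3.1 kg.
Tool frame: the origin (TCP) lies at the very end of the fingers, on their centre line; the grasp point (between the pads) lies 19 mm behind it; x points along the fingers, z is the direction in which the jaws open and shut, and the axes are right-handed (so a half turn about x gives the same grasp; the last joint's range is limited). The gripper opens to 85 mm and grips with 20 to 120 N. Pads are 22 mm wide; open, the fingers measure 114 mm over their backs; the gripper's body (76 mm by 85 mm) begins 54 mm behind the grasp point. The pads swing forward as they close: fully open they stand 13 mm farther back than shut.
Start: joints at [-1.234, 0.383, 0.044, 1.598, -0.018, 1.161, -0.05], TCP at [0.274, 0.59, 0.231] pointing down, gripper open.
Joint ranges: [-2.61, 2.61], [-0.41, 2.15], [-1.48, 1.57], [0, 2.5], [-1.57, 4.71], [0.05, 1.97], [-2.85, 2.85]. Speed limits (rad/s): [2.79, 2.79, 3.14, 3.14, 3.14, 3.14, 3.14].

### API

Orientations are given as a 3x3 rotation matrix whose columns are the frame's x, y, z axes.
In Python, from rig import read_state, camera, calibration, close_job, boxes_of gives the robot as it stands. The module is installed in compiled form; this text tells all that it offers.
- The arm moves only by the tool servo_tool, never from a script. Its argument "commands" is a list of rows, each a list of 5 numbers: the shift along the tool's x, y, z in cm, then the turn about the tool's x in rad, then the finger opening in cm, from 0 to 8.54. In form: [[tx, ty, tz, twist, claw], ...]. A call has 1 to 10 rows; each row is the pose to reach, as a shift and turn from the pose commanded when the call began, along the tool's axes at that moment; what a row does not reach only later rows make up. A row lasts 1/10 s, in which the tool goes at most 50 mm and 8.59 degrees, less where a joint would pass 70% of its speed; a pose out of reach is approached as far as the arm can. A call with a gripper value outside its range is refused whole. The fingers move at their own pace and stop on an object; "newtons" is the grip in N (left out, the last holds). Time passes only in rows, so rows that repeat a pose let the fingers close. It gives the time, the measured TCP pose, the force and the opening at its end, in the units of the state.
- read_state(): the state, without advancing time (a new reading comes with each control period).
- camera(name): name is "scene" or "side" or "wrist"; returns the picture (400x640x3 uint8, red, green, blue); there is no depth.
- calibration(name): a dict with "K" (3x3 intrinsics, pixels), "xyz" and "orientation" of the camera in the world; the wrist camera has in their place "hand_eye" (4x4, takes a point from camera to tool coordinates, whose origin is the TCP and whose axes are the tool frame's). Camera axes: x right, y up, looking along -z (the intrinsics and any distortion apply to the point x, -y, -z); pixel columns grow to the right and rows downward; lengths in m; the calibration is good to about 2 mm. A picture is of the moment at which its call begins: read the wrist's pose just before it. calibration takes no time and is no camera call.
- close_job(): hands the job in, once; it reports no verdict.
Trained networks look in the newest picture that a camera, given by its name, has taken for a name from the list of things; names that differ only in an ending like _2 or _b are one class to them, and where a whole thing is asked for, a point or a joint stands for the part that bears it (a point fixed in the world has none). Each returns a list of dicts, best first, with "confidence" (0 to 1); they miss things now and then, are a little off and sometimes report something else, mostly with a low value. They report only what shows in the picture. A call takes as long as a camera call. They do not tell look-alikes from the thing itself.
- boxes_of(camera, label): "extent" ([left, top, right, bottom] as shares, 0 to 1, of the picture: columns of its width, rows of its height, round what is visible of it).
The state is a dict: "clock": time; "q": joint angles; "qd": joint speeds; "joint_efforts": joint torques, N m; "tool_pos": TCP position; "tcp_rot": TCP orientation; "contact_force": force on the tool from outside, world axes, zero at the start; "ft_torque": the same for the moment, N m; "finger_gap": finger opening in m.
Only numpy, scipy, OpenCV 4.12 (cv2) and the standard library are available. Lean on these libraries where they do the work, as an engineer would, in place of code of your own. Each camera call takes 0.05 s, during which the arm holds its last target. There are 200 camera calls.

## Working session

There is one attempt and no reset: what is moved stays moved. The work goes in short steps, Python scripts to look and compute and a tool call to move; the robot and the scene stay as the last step left them, time stands still between calls to the robot, and variables do not carry over. Pictures are saved under pics/ and viewed, about 8 in all and at most 12, crops included, and the job is handed in when it is done.

Besides the shell and the picture viewer there is one more tool, called after ">>>" as name(argument=value, ...) on one line, values as JSON. servo_tool: Moves the arm, as the interface text tells. Its arguments: {"type":"object","properties":{"commands":{"type":"array"},"newtons":{"type":"number"}},"required":["commands"]}

```bash
mkdir -p pics; cat > h.py <<'E'
from rig import *
import numpy as np, cv2
def snap(n,f=None):
    s=read_state(); im=camera(n)
    if f: cv2.imwrite('pics/'+f,cv2.cvtColor(im,cv2.COLOR_RGB2BGR))
    return s,im
def cam(n,s=None):
    c=calibration(n);K=np.array(c['K'])
    if n=='wrist':
        H=np.array(c['hand_eye']);T=np.eye(4);T[:3,:3]=s['tcp_rot'];T[:3,3]=s['tool_pos'];M=T@H
        return K,M[:3,:3],M[:3,3],c
    return K,np.array(c['orientation']),np.array(c['xyz']),c
def atz(n,u,v,z,s=None):
    K,R,p,c=cam(n,s)
    d=np.array([(u-K[0,2])/K[0,0],-(v-K[1,2])/K[1,1],-1.]);d=R@d
    return p+d*(z-p[2])/d[2]
def proj(n,X,s=None):
    K,R,p,c=cam(n,s); q=R.T@(np.array(X)-p)
    return K[0,0]*q[0]/-q[2]+K[0,2], K[1,1]*-q[1]/-q[2]+K[1,2]
E
python3 - <<'E'
from h import *
for n in ['scene','side','wrist']:
    s,im=snap(n,n+'0.png'); print(n,{k:np.round(np.array(v),3).tolist() if not isinstance(v,str) else v for k,v in calibration(n).items()})
    for l in ['fan','cap','blade','dish_in','tub_in','beaker','oil']:
        for b in boxes_of(n,l)[:4]:
            e=np.array(b['extent'])*[640,400,640,400]; print(l,round(b['confidence'],2),np.round(e,1).tolist())
print(s)
E
python3 -c "
import cv2,numpy as np
cv2.imwrite('pics/both.png',np.vstack([cv2.imread('pics/scene0.png')[:, :],cv2.imread('pics/side0.png')])[:, :])"
```

```text
scene {'K': [[471.873, 0.0, 314.782], [0.0, 471.873, 199.577], [0.0, 0.0, 1.0]], 'xyz': [1.237, -0.239, 1.083], 'orientation': [[0.094, -0.761, 0.642], [0.995, 0.061, -0.074], [0.018, 0.646, 0.764]]}
fan 0.87 [225.4, 219.2, 308.7, 292.0]
cap 0.73 [257.9, 224.0, 273.0, 243.2]
cap 0.39 [369.2, 282.0, 401.8, 315.4]
blade 0.95 [215.9, 149.3, 265.3, 186.4]
blade 0.83 [233.3, 213.0, 299.9, 269.1]
blade 0.68 [123.9, 200.8, 178.9, 239.6]
dish_in 0.94 [370.9, 280.8, 402.6, 316.3]
tub_in 0.87 [410.1, 208.8, 517.5, 291.6]
beaker 0.74 [352.5, 202.6, 374.1, 236.5]
oil 0.71 [372.4, 243.5, 380.7, 268.6]
side {'K': [[421.464, 0.0, 320.432], [0.0, 421.464, 200.034], [0.0, 0.0, 1.0]], 'xyz': [-0.082, -0.895, 1.05], 'orientation': [[0.805, 0.434, -0.404], [-0.592, 0.565, -0.574], [-0.02, 0.702, 0.712]]}
fan 0.78 [342.0, 189.2, 414.9, 257.9]
cap 0.54 [373.1, 193.7, 382.1, 205.7]
blade 0.85 [351.8, 192.8, 404.0, 235.8]
blade 0.81 [260.8, 288.6, 316.5, 338.4]
blade 0.72 [378.3, 317.0, 440.5, 378.2]
blade 0.65 [372.1, 191.3, 381.2, 208.8]
dish_in 0.83 [336.5, 159.7, 357.3, 179.8]
dish_in 0.59 [374.3, 194.6
[... 483 characters left out ...]
.16115101, -0.04989994]), 'qd': array([-0.00082496,  0.00018915, -0.00053188, -0.00057058,  0.00070573,
       -0.00022723,  0.0013205 ]), 'joint_efforts': array([ 8.98716498e-04, -4.33384037e+01,  1.02355354e+00, -2.49904829e+01,
        1.05671081e-02,  1.82270334e-03,  1.42581320e-05]), 'tool_pos': array([0.27379322, 0.58957762, 0.23132491]), 'tcp_rot': array([[ 3.24052401e-05, -9.06981131e-01,  4.21171257e-01],
       [ 1.33034000e-04,  4.21171257e-01,  9.06981121e-01],
       [-9.99999991e-01,  2.66391559e-05,  1.34307483e-04]]), 'contact_force': array([ 0.71265618, -0.27433264, -0.57721064]), 'ft_torque': array([ 0.04294937, -0.02623195,  0.03575602]), 'finger_gap': 0.0850790667396931}
```

View pics/scene0.png

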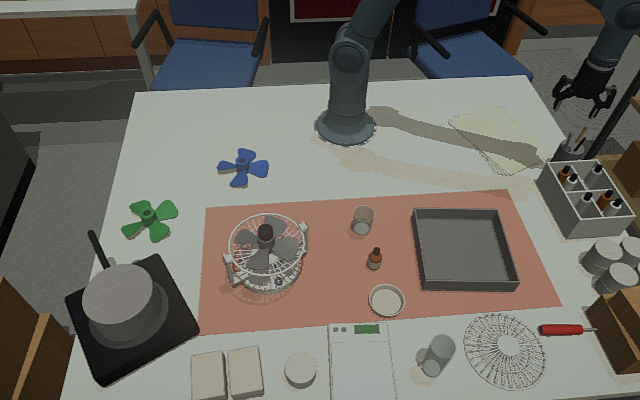

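View pics/side0.png

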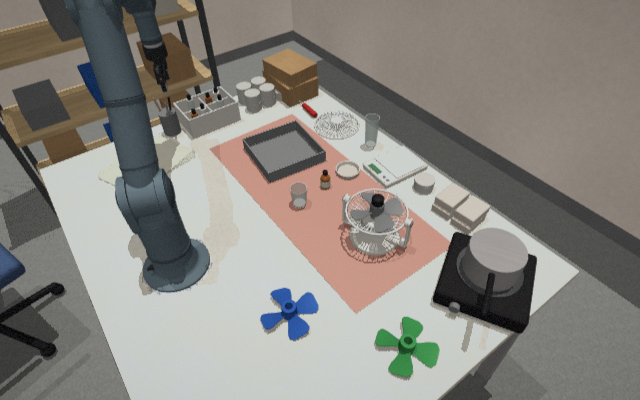

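Scene: fan with black cap at about (265,233) and grey blade; blue (243,167) and green (150,218) blades are the look-alikes. The dish is at (386,299) on the mat (the white puck at (300,370) isn't a dish), tub at (463,250), cup at (363,219), bottle at (375,258). Next I locate all of these from both cameras.

```bash
python3 - <<'E'
from h import *
def tri(a,b):
    A=[];r=[]
    P=[];
    for n,(u,v) in (('scene',a),('side',b)):
        K,R,p,c=cam(n); d=R@np.array([(u-K[0,2])/K[0,0],-(v-K[1,2])/K[1,1],-1.]); d/=np.linalg.norm(d)
        M=np.eye(3)-np.outer(d,d); A.append(M); r.append(M@p)
    X=np.linalg.solve(sum(A),sum(r)); return X.round(4), [round(np.linalg.norm(A[i]@X-r[i]),4) for i in (0,1)]
print('cap',tri((265.5,233.6),(377.6,199.8)))
for n,u,v,z in [('scene',265.5,233.6,.164),('side',377.6,199.8,.164),('scene',386.7,298.5,.011),('side',347,169.8,.011),
 ('scene',363.3,219.5,.037),('side',299.4,196.8,.037),('scene',375,257,.037),('side',325.3,181,.037)]: print(n,atz(n,u,v,z).round(4))
# tub outline rim at z=.05
for n in ('scene','side'):
    im=cv2.imread(f'pics/{n}0.png'); hsv=cv2.cvtColor(im,cv2.COLOR_BGR2HSV)
    m=((hsv[...,1]<60)&(hsv[...,2]<130)).astype('uint8')
    x0,y0,x1,y1=(405,203,522,297) if n=='scene' else (236,114,332,189)
    k=np.zeros_like(m);k[y0:y1,x0:x1]=m[y0:y1,x0:x1]
    c=max(cv2.findContours(k,0,2)[0],key=cv2.contourArea); h=cv2.convexHull(c)
    q=cv2.approxPolyDP(h,5,True)[:,0]; print(n,q.tolist())
    for z in (0,.05): print(z,[atz(n,*p,z)[:2].round(3).tolist() for p in q])
print(proj('scene',[0,0,0]),proj('side',[0,0,0]))
E
```

```text
cap (array([ 0.5591, -0.2782,  0.159 ]), [np.float64(0.0007), np.float64(0.0007)])
scene [ 0.5624 -0.2774  0.164 ]
side [ 0.5557 -0.2825  0.164 ]
scene [0.6782 0.0161 0.011 ]
side [0.6804 0.0096 0.011 ]
scene [ 0.4425 -0.0082  0.037 ]
side [ 0.4459 -0.0223  0.037 ]
scene [0.5689 0.0026 0.037 ]
side [ 0.5632 -0.0128  0.037 ]
scene [[414, 208], [497, 209], [519, 280], [514, 290], [422, 289]]
0 [[0.384, 0.158], [0.407, 0.405], [0.648, 0.38], [0.676, 0.355], [0.653, 0.116]]
0.05 [[0.423, 0.139], [0.446, 0.375], [0.676, 0.351], [0.702, 0.328], [0.68, 0.099]]
side [[296, 121], [325, 160], [269, 182], [243, 139]]
0 [[0.714, 0.4], [0.657, 0.116], [0.42, 0.141], [0.471, 0.429]]
0.05 [[0.676, 0.338], [0.622, 0.067], [0.396, 0.092], [0.444, 0.366]]
(np.float64(344.19589350385564), np.float64(125.39384366745398)) (np.float64(176.18389069674987), np.float64(263.723463989542))
```

>>> servo_tool(commands=[[-7, -48, -32, 0, 8.5], [-7, -48, -32, 0, 8.5], [-7, -48, -32, 0, 8.5], [-7, -48, -32, 0, 8.5], [-7, -48, -32, 0, 8.5], [-7, -48, -32, 0, 8.5], [-7, -48, -32, 0, 8.5], [-7, -48, -32, 0, 8.5], [-7, -48, -32, 0, 8.5], [-7, -48, -32, 0, 8.5]])

```text
clock: 2.2
tool_pos: [0.5332, 0.164, 0.2922]
tcp_rot: [[0.001, -0.907, 0.421], [0.001, 0.421, 0.907], [-1.0, -0.0, 0.001]]
contact_force: [0.8, 0.7, 0.4]
finger_gap: 0.0849
```

>>> servo_tool(commands=[[0, 0, 0, 0, 8.5], [0, 0, 0, 0, 8.5], [0, 0, 0, 0, 8.5]])

```text
clock: 2.5
tool_pos: [0.5317, 0.1673, 0.2912]
tcp_rot: [[-0.001, -0.908, 0.419], [0.001, 0.419, 0.908], [-1.0, 0.001, 0.0]]
contact_force: [-0.9, 0.1, 0.1]
finger_gap: 0.0852
```

```bash
python3 - <<'E'
from h import *
s,im=snap('wrist','w1.png'); print(s['tool_pos'],s['q'].round(2),s['clock'],s['tcp_rot'].round(3).tolist())
for l,z in [('fan',.1),('cap',.164),('blade',.11),('dish_in',.011),('tub_in',.03),('beaker',.037),('oil',.037)]:
  for b in boxes_of('wrist',l)[:4]:
    e=np.array(b['extent'])*[640,400,640,400]; print(l,round(b['confidence'],2),np.round(e,1).tolist(),atz('wrist',(e[0]+e[2])/2,(e[1]+e[3])/2,z,s).round(3))
E
```

```text
[0.5316519  0.16730487 0.29123314] [-0.68  0.16  0.34  1.77 -0.06  1.23  0.81] 2.5 [[-0.001, -0.908, 0.419], [0.001, 0.419, 0.908], [-1.0, 0.001, 0.0]]
fan 0.58 [0.0, 242.2, 95.7, 396.4] [ 0.568 -0.184  0.1  ]
blade 0.65 [3.5, 333.4, 34.0, 367.1] [ 0.585 -0.229  0.11 ]
dish_in 0.73 [229.1, 264.3, 294.4, 323.9] [0.689 0.012 0.011]
tub_in 0.56 [242.7, 0.0, 509.8, 262.6] [0.541 0.239 0.03 ]
beaker 0.56 [94.4, 124.6, 175.7, 189.8] [ 0.451 -0.024  0.037]
oil 0.6 [188.9, 212.2, 225.5, 257.1] [0.57  0.002 0.037]
```

View pics/w1.png

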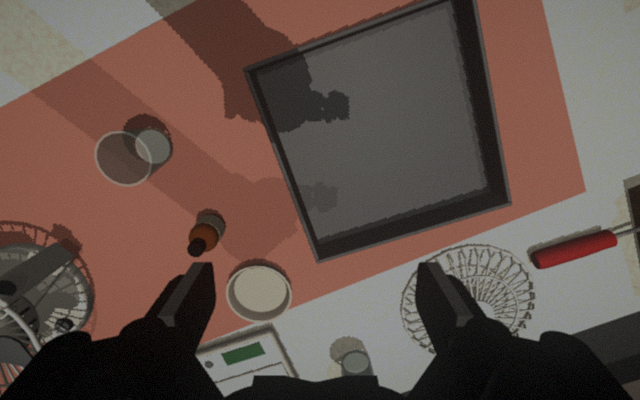

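>>> servo_tool(commands=[[1, -21.2, -39.3, 0, 8.5], [1, -21.2, -39.3, 0, 8.5], [1, -21.2, -39.3, 0, 8.5], [1, -21.2, -39.3, 0, 8.5], [1, -21.2, -39.3, 0, 8.5], [1, -21.2, -39.3, 0, 8.5], [1, -21.2, -39.3, 0, 8.5], [1, -21.2, -39.3, 0, 8.5], [1, -21.2, -39.3, 0, 8.5], [1, -21.2, -39.3, 0, 8.5]])

```text
clock: 3.9
tool_pos: [0.5559, -0.2899, 0.2818]
tcp_rot: [[-0.001, -0.901, 0.433], [-0.007, 0.433, 0.901], [-1.0, -0.002, -0.007]]
contact_force: [-1.7, -0.9, 0.9]
finger_gap: 0.085
```

>>> servo_tool(commands=[[0, 0, 0, 0, 8.5], [0, 0, 0, 0, 8.5], [0, 0, 0, 0, 8.5]])

```text
clock: 4.2
tool_pos: [0.5601, -0.2772, 0.2813]
tcp_rot: [[0.0, -0.909, 0.417], [0.001, 0.417, 0.909], [-1.0, 0.0, 0.001]]
contact_force: [-0.3, 0.7, -0.5]
finger_gap: 0.0852
```

```bash
python3 - <<'E'
from h import *
s0=dict(tool_pos=np.array([0.5316519,0.16730487,0.29123314]),tcp_rot=np.array([[-0.001,-0.908,0.419],[0.001,0.419,0.908],[-1.0,0.001,0.0]]))
C=[atz('wrist',u,v,.05,s0) for u,v in [(245,68),(511,203),(318,261)]]
print('tub',np.round(C,3).tolist(),(C[0]+C[1])/2)
s,im=snap('wrist','w2.png'); print(s['tool_pos'],s['q'].round(2),s['clock'],s['tcp_rot'].round(3).tolist())
for l,z in [('fan',.121),('cap',.178),('blade',.13),('dish_in',.011)]:
  for b in boxes_of('wrist',l)[:4]:
    e=np.array(b['extent'])*[640,400,640,400]; print(l,round(b['confidence'],2),np.round(e,1).tolist(),atz('wrist',(e[0]+e[2])/2,(e[1]+e[3])/2,z,s).round(3))
E
```

```text
tub [[0.42, 0.139, 0.05], [0.68, 0.349, 0.05], [0.655, 0.114, 0.05]] [0.55005227 0.24387452 0.05      ]
[ 0.56008313 -0.27718088  0.28132418] [-0.11  0.34  0.63  1.63 -0.21  1.24  1.7 ] 4.2 [[0.0, -0.909, 0.417], [0.001, 0.417, 0.909], [-1.0, 0.0, 0.001]]
fan 0.82 [202.1, 52.3, 417.4, 265.0] [ 0.547 -0.277  0.121]
cap 0.79 [287.1, 156.6, 334.3, 210.2] [ 0.553 -0.278  0.178]
blade 0.79 [0.0, 59.3, 47.1, 176.6] [ 0.416 -0.475  0.13 ]
blade 0.71 [219.2, 74.1, 403.8, 252.7] [ 0.55  -0.276  0.13 ]
blade 0.66 [201.9, 53.6, 419.8, 263.9] [ 0.546 -0.275  0.13 ]
blade 0.18 [532.2, 30.6, 603.8, 69.8] [ 0.551 -0.057  0.13 ]
dish_in 0.82 [547.5, 101.0, 629.1, 180.9] [0.687 0.019 0.011]
```

View pics/w2.png

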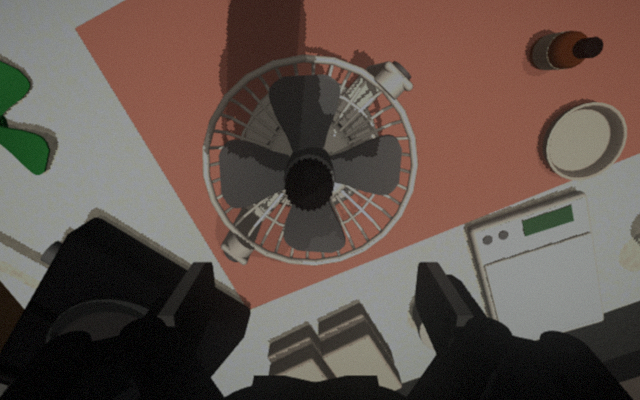

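Cap top is seen at about (311,184), fan rim centred near (310,159), grey blade under it: this is the real one. I'm refining the axis by circle fits.

```bash
python3 - <<'E'
from h import *
s=read_state(); im=cv2.imread('pics/w2.png')
g=im.max(2); m=((g<45)).astype('uint8'); k=np.zeros_like(m);k[150:215,280:342]=m[150:215,280:342]
k=cv2.morphologyEx(k,cv2.MORPH_OPEN,np.ones((5,5)))
c=max(cv2.findContours(k,0,2)[0],key=cv2.contourArea)[:,0]; print(c.min(0),c.max(0),cv2.minEnclosingCircle(c))
for z,pt in [(.121,(310.5,159)),(.178,(310.5,184)),(.178,(309.5,183))]: print(z,atz('wrist',*pt,z,s).round(4))
for p in [(.556,-.279,.178),(.556,-.279,.121)]: print(proj('wrist',p,s))
cv2.imwrite('pics/c2.png',cv2.resize(im[140:230,265:355],None,fx=6,fy=6))
E
```

```text
[280 150] [332 209] ((304.3067321777344, 177.3739471435547), 33.72187042236328)
0.121 [ 0.5472 -0.2782  0.121 ]
0.178 [ 0.5528 -0.2801  0.178 ]
0.178 [ 0.5518 -0.2805  0.178 ]
(np.float64(313.7247411976674), np.float64(187.19704983475788))
(np.float64(313.87380132691845), np.float64(168.22457070648233))
```

View pics/c2.png

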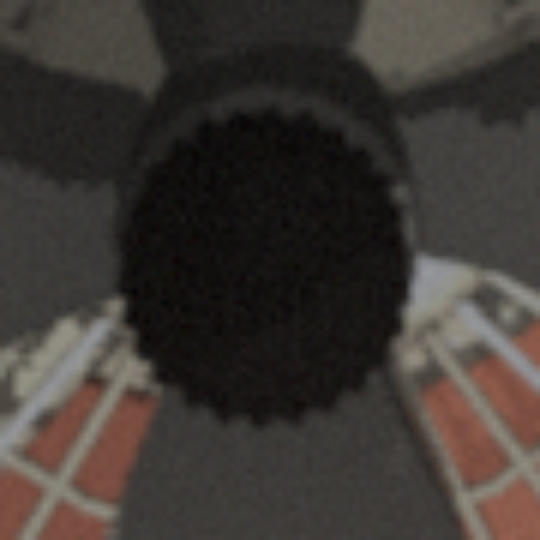

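>>> servo_tool(commands=[[2, 0.3, -0.5, 0.15, 8.5], [4, 0.3, -0.5, 0.3, 8.5], [6, 0.3, -0.5, 0.45, 8.5], [6, 0.3, -0.5, 0.6, 8.5], [6, 0.3, -0.5, 0.75, 8.5], [6, 0.3, -0.5, 0.9, 8.5], [6, 0.3, -0.5, 1.05, 8.5], [6, 0.3, -0.5, 1.2, 8.5], [6, 0.3, -0.5, 1.2, 8.5], [6, 0.3, -0.5, 1.2, 8.5]])

```text
clock: 5.45
tool_pos: [0.5545, -0.2828, 0.2215]
tcp_rot: [[0.0, 0.06, 0.998], [-0.0, 0.998, -0.06], [-1.0, -0.0, 0.0]]
contact_force: [0.2, 0.2, -0.8]
finger_gap: 0.0849
```

```bash
python3 - <<'E'
from h import *
s,im=snap('wrist','w3.png'); print(s['tool_pos'],s['q'].round(2),s['clock'],s['tcp_rot'].round(3).tolist())
print(proj('wrist',[.5547,-.2818,.178],s),proj('wrist',[.559,-.278,.178],s))
for l,z in [('fan',.121),('cap',.178),('blade',.13)]:
  for b in boxes_of('wrist',l)[:2]:
    e=np.array(b['extent'])*[640,400,640,400]; print(l,round(b['confidence'],2),np.round(e,1).tolist(),atz('wrist',(e[0]+e[2])/2,(e[1]+e[3])/2,z,s).round(3))
E
```

```text
[ 0.55449952 -0.28279778  0.22152174] [-0.25  0.45  0.85  1.71 -0.36  1.15  0.64] 5.45 [[0.0, 0.06, 0.998], [-0.0, 0.998, -0.06], [-1.0, -0.0, 0.0]]
(np.float64(313.1568624942259), np.float64(222.104093438068)) (np.float64(320.2609726263069), np.float64(215.54128300445154))
fan 0.64 [185.4, 28.5, 448.1, 315.2] [ 0.558 -0.267  0.121]
cap 0.67 [287.2, 179.4, 344.9, 243.6] [ 0.557 -0.275  0.178]
blade 0.92 [203.9, 73.4, 429.7, 292.0] [ 0.558 -0.272  0.13 ]
blade 0.83 [5.3, 179.5, 61.7, 311.0] [ 0.346 -0.308  0.13 ]
```

View pics/w3.png

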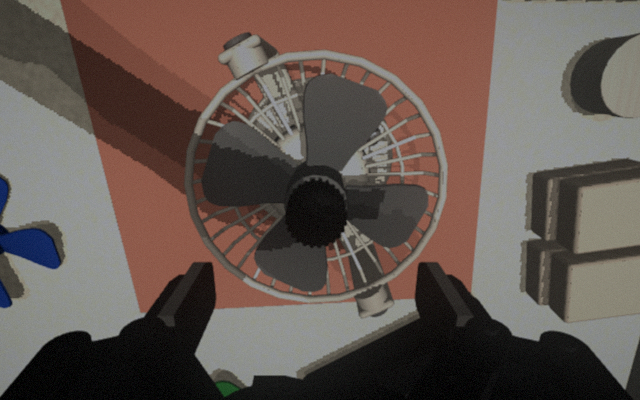

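>>> servo_tool(commands=[[1, 0.2, 0.3, 0, 8.5], [2, 0.2, 0.3, 0, 8.5], [3, 0.2, 0.3, 0, 8.5], [3, 0.2, 0.3, 0, 8.5], [3, 0.2, 0.3, 0, 8.5]])

```text
clock: 6.15
tool_pos: [0.5569, -0.2812, 0.1907]
tcp_rot: [[-0.002, 0.064, 0.998], [0.0, 0.998, -0.064], [-1.0, 0.0, -0.002]]
contact_force: [-0.9, -0.8, -0.2]
finger_gap: 0.0851
```

>>> servo_tool(commands=[[1, 0.05, 0.1, 0, 8.5], [2, 0.05, 0.1, 0, 8.5], [3, 0.05, 0.1, 0, 8.5], [3.6, 0.05, 0.1, 0, 8.5], [3.6, 0.05, 0.1, 0, 6], [3.6, 0.05, 0.1, 0, 5], [3.6, 0.05, 0.1, 0, 4.4]], newtons=30)

```text
clock: 6.85
tool_pos: [0.5588, -0.2812, 0.1559]
tcp_rot: [[0.001, 0.064, 0.998], [-0.0, 0.998, -0.064], [-1.0, -0.0, 0.001]]
contact_force: [-0.2, -0.7, 0.1]
finger_gap: 0.0447
```

>>> servo_tool(commands=[[0, 0, 0, 0, 3.8], [0, 0, 0, 0, 3], [0, 0, 0, 0, 3], [0, 0, 0, 0, 3], [0, 0, 0, 0, 3]], newtons=30)

```text
clock: 7.35
tool_pos: [0.5564, -0.2816, 0.1563]
tcp_rot: [[-0.003, 0.065, 0.998], [0.001, 0.998, -0.065], [-1.0, 0.001, -0.003]]
contact_force: [-5.1, 0.3, 4.8]
finger_gap: 0.0344
```

>>> servo_tool(commands=[[-0.05, 0, -0.15, 0, 3], [-0.05, 0, -0.15, 0.1, 3], [-0.08, 0, -0.15, 0.2, 3], [-0.1, 0, -0.15, 0.3, 3], [-0.13, 0, -0.15, 0.4, 3], [-0.13, 0, -0.15, 0.4, 3]], newtons=40)

```text
clock: 7.95
tool_pos: [0.5557, -0.2819, 0.1567]
tcp_rot: [[-0.002, 0.448, 0.894], [-0.001, 0.894, -0.448], [-1.0, -0.002, -0.001]]
contact_force: [-3.3, -1.4, 1.7]
finger_gap: 0.0341
```

```bash
python3 -c "
from h import *
s=read_state();print(s['q'].round(2),s['contact_force'],s['ft_torque'],s['finger_gap'])"
```

```text
[-0.28  0.56  0.9   1.76 -0.49  1.07  0.33] [-3.2670802  -1.40715288  1.69358407] [-0.24010496  0.80431115 -0.02211947] 0.03408561830685823
```

>>> servo_tool(commands=[[-0.03, -0.1, -0.05, 0.1, 3], [-0.06, -0.1, -0.05, 0.2, 3], [-0.1, -0.1, -0.05, 0.3, 3], [-0.13, -0.1, -0.05, 0.4, 3], [-0.16, -0.1, -0.05, 0.5, 3], [-0.19, -0.1, -0.05, 0.6, 3], [-0.22, -0.1, -0.05, 0.7, 3], [-0.26, -0.1, -0.05, 0.8, 3], [-0.29, -0.1, -0.05, 0.9, 3], [-0.32, -0.1, -0.05, 1.0, 3]])

```text
clock: 8.95
tool_pos: [0.5549, -0.281, 0.1597]
tcp_rot: [[-0.002, 0.994, 0.105], [0.001, 0.105, -0.994], [-1.0, -0.002, -0.002]]
contact_force: [-3.8, 1.5, 1.5]
finger_gap: 0.034
```

```bash
python3 -c "
from h import *
s=read_state();print(s['q'].round(2),s['contact_force'],s['ft_torque'],s['finger_gap'])"
```

```text
[-0.41  0.68  1.12  1.77 -0.67  1.14 -0.53] [-3.7835249   1.47295242  1.50930957] [0.09889616 0.98118837 0.08833168] 0.033953216126465506
```

>>> servo_tool(commands=[[-0.03, 0, 0, 0.1, 3], [-0.06, 0, 0, 0.2, 3], [-0.1, 0, 0, 0.3, 3], [-0.13, 0, 0, 0.4, 3], [-0.16, 0, 0, 0.5, 3], [-0.19, 0, 0, 0.6, 3], [-0.22, 0, 0, 0.7, 3], [-0.26, 0, 0, 0.8, 3], [-0.29, 0, 0, 0.9, 3], [-0.32, 0, 0, 1.0, 3]])

```text
clock: 9.95
tool_pos: [0.5561, -0.2798, 0.1628]
tcp_rot: [[-0.001, 0.627, -0.779], [0.004, -0.779, -0.627], [-1.0, -0.004, -0.001]]
contact_force: [-2.5, 3.2, 2.5]
finger_gap: 0.0341
```

>>> servo_tool(commands=[[-0.03, 0, 0, 0.1, 3], [-0.06, 0, 0, 0.2, 3], [-0.1, 0, 0, 0.3, 3], [-0.13, 0, 0, 0.3, 3], [-0.13, 0, 0, 0.3, 3]])

```text
clock: 10.45
tool_pos: [0.5569, -0.2806, 0.1639]
tcp_rot: [[0.0, 0.373, -0.928], [0.001, -0.928, -0.373], [-1.0, -0.001, -0.001]]
contact_force: [-0.7, 0.7, -1.4]
finger_gap: 0.0342
```

```bash
python3 -c "
from h import *
s,im=snap('wrist','w4.png');cv2.imwrite('pics/w4c.png',cv2.cvtColor(im[120:360,160:480],4));print(s['q'].round(2),s['contact_force'],s['ft_torque'],s['finger_gap'])"
```

```text
[-0.5   0.89  1.37  1.76 -0.91  1.29 -1.66] [-0.67371171  0.67403368 -1.40004761] [ 0.27131651  0.02556868 -0.00793573] 0.034181809243375855
```

View pics/w4c.png

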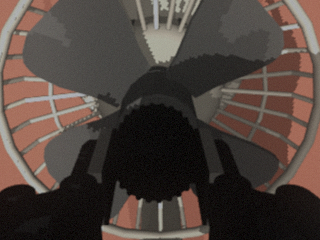

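The cap is held between the pads. Reaction force and torque have dropped near zero after about 2.7 rad. I'll try a gentle lift.

>>> servo_tool(commands=[[-0.1, 0, 0, 0, 3], [-0.2, 0, 0, 0, 3], [-0.3, 0, 0, 0, 3], [-0.4, 0, 0, 0, 3], [-0.4, 0, 0, 0, 3]])

```text
clock: 11.0
tool_pos: [0.5561, -0.2814, 0.1687]
tcp_rot: [[0.0, 0.369, -0.929], [0.0, -0.929, -0.369], [-1.0, -0.0, -0.0]]
contact_force: [-0.5, 0.9, -0.1]
finger_gap: 0.0339
```

>>> servo_tool(commands=[[-1, 0, 0, 0, 3], [-2.5, 0, 0, 0, 3], [-4, 0, 0, 0, 3], [-6, 0, 0, 0, 3], [-8, 0, 0, 0, 3], [-8, 0, 0, 0, 3]])

```text
clock: 11.6
tool_pos: [0.5574, -0.2835, 0.2533]
tcp_rot: [[0.006, 0.369, -0.93], [-0.004, -0.93, -0.369], [-1.0, 0.006, -0.004]]
contact_force: [-0.6, -1.3, -0.2]
finger_gap: 0.0342
```

>>> servo_tool(commands=[[0, -2, -2, -0.12, 3], [0, -5, -5, -0.24, 3], [0, -8, -8, -0.36, 3], [0, -11, -11, -0.48, 3], [0, -14, -14, -0.6, 3], [0, -17, -17, -0.72, 3], [0, -20, -20, -0.84, 3], [0, -22.6, -22.4, -0.96, 3], [0, -22.6, -22.4, -1.08, 3], [0, -22.6, -22.4, -1.2, 3]])

```text
clock: 12.6
tool_pos: [0.6814, 0.0142, 0.2476]
tcp_rot: [[-0.001, 1.0, 0.017], [-0.0, 0.017, -1.0], [-1.0, -0.001, 0.0]]
contact_force: [-0.6, -1.3, -0.8]
finger_gap: 0.0339
```

>>> servo_tool(commands=[[0, 0, 0, 0, 3], [0, 0, 0, 0, 3], [0, 0, 0, 0, 3]])

```text
clock: 12.9
tool_pos: [0.6807, 0.0107, 0.2483]
tcp_rot: [[-0.0, 1.0, 0.004], [0.0, 0.004, -1.0], [-1.0, -0.0, -0.0]]
contact_force: [-0.9, 0.4, -1.2]
finger_gap: 0.0343
```

```bash
python3 - <<'E'
from h import *
s,im=snap('wrist','w5.png'); print(s['tool_pos'],s['q'].round(2),s['clock'],s['tcp_rot'].round(3).tolist())
print([np.round(proj('wrist',p,s)).tolist() for p in [(.681,.012,.011),(.566,-.004,.037)]])
for n in ('wrist','scene','side'):
  if n!='wrist': snap(n)
  for l,z in [('cap',.23),('dish_in',.011),('oil',.037),('beaker',.037)]:
   for b in boxes_of(n,l)[:2]:
    e=np.array(b['extent'])*[640,400,640,400]; print(n,l,round(b['confidence'],2),np.round(e,1).tolist(),atz(n,(e[0]+e[2])/2,(e[1]+e[3])/2,z,s).round(3))
E
```

```text
[0.68071591 0.01070153 0.24834124] [-0.85  0.75  1.23  1.53 -0.71  1.37 -1.13] 12.9 [[-0.0, 1.0, 0.004], [0.0, 0.004, -1.0], [-1.0, -0.0, -0.0]]
[[313.0, 156.0], [326.0, 261.0]]
wrist dish_in 0.58 [275.3, 114.0, 355.9, 195.6] [0.683 0.009 0.011]
wrist oil 0.68 [468.1, 195.3, 637.9, 397.0] [ 0.521 -0.27   0.037]
wrist beaker 0.63 [309.3, 310.1, 360.4, 381.6] [ 0.448 -0.016  0.037]
scene cap 0.58 [396.2, 238.1, 410.3, 257.0] [0.673 0.024 0.23 ]
scene dish_in 0.96 [370.6, 282.8, 404.7, 317.2] [0.683 0.018 0.011]
scene oil 0.63 [371.6, 246.9, 383.4, 270.8] [0.575 0.008 0.037]
scene beaker 0.65 [351.8, 203.7, 375.1, 239.4] [ 0.45  -0.009  0.037]
side dish_in 0.65 [339.9, 159.6, 358.0, 179.0] [0.688 0.007 0.011]
side oil 0.74 [319.2, 172.4, 331.1, 189.8] [ 0.562 -0.013  0.037]
side beaker 0.77 [290.2, 183.8, 305.5, 212.5] [ 0.438 -0.024  0.037]
```

View pics/w5.png

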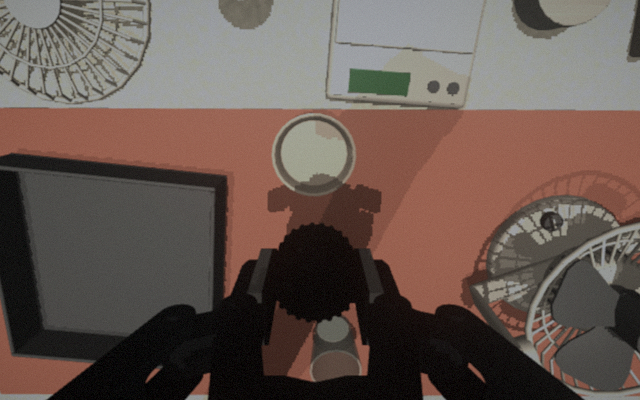

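Cap still held; the dish sits at (314,154), matching (0.682, 0.011). Descending.

>>> servo_tool(commands=[[4, 0, 0.1, 0, 3], [8, 0, 0, 0, 3], [12, 0, 0, 0, 3], [16, 0, 0, 0, 3], [19, 0, 0, 0, 3], [20.5, 0, 0, 0, 3], [21.5, 0, 0, 0, 3], [21.5, 0, 0, 0, 3], [21.5, 0, 0, 0, 3]])

```text
clock: 14.55
tool_pos: [0.6823, 0.0108, 0.0352]
tcp_rot: [[0.003, 1.0, 0.007], [-0.0, 0.007, -1.0], [-1.0, 0.003, 0.0]]
contact_force: [0.5, 0.3, -0.6]
finger_gap: 0.034
```

>>> servo_tool(commands=[[0.4, 0, 0, 0, 3], [0.8, 0, 0, 0, 3], [1.2, 0, 0, 0, 3], [1.4, 0, 0, 0, 3], [1.4, 0, 0, 0, 3]])

```text
clock: 15.05
tool_pos: [0.6806, 0.0114, 0.019]
tcp_rot: [[-0.001, 1.0, 0.007], [0.0, 0.007, -1.0], [-1.0, -0.001, -0.0]]
contact_force: [0.2, 0.2, -0.7]
finger_gap: 0.0339
```

>>> servo_tool(commands=[[0.2, 0, 0, 0, 3], [0.4, 0, 0, 0, 3], [0.55, 0, 0, 0, 3], [0.65, 0, 0, 0, 3], [0.65, 0, 0, 0, 3]])

```text
clock: 15.55
tool_pos: [0.6808, 0.0112, 0.0128]
tcp_rot: [[-0.0, 1.0, 0.007], [0.0, 0.007, -1.0], [-1.0, -0.0, -0.0]]
contact_force: [-0.5, -0.1, -0.3]
finger_gap: 0.0342
```

>>> servo_tool(commands=[[0.1, 0, 0, 0, 3], [0.2, 0, 0, 0, 3], [0.3, 0, 0, 0, 3], [0.3, 0, 0, 0, 3]])

```text
clock: 15.95
tool_pos: [0.6811, 0.0112, 0.0104]
tcp_rot: [[0.0, 1.0, 0.007], [0.0, 0.007, -1.0], [-1.0, 0.0, -0.0]]
contact_force: [-0.2, 0.1, 1.7]
finger_gap: 0.0342
```

>>> servo_tool(commands=[[0.05, 0, 0, 0, 3.6], [0.05, 0, 0, 0, 4.2], [0, 0, 0, 0, 4.2], [-0.3, 0, 0, 0, 4.3], [-1, 0, 0, 0, 4.5], [-2, 0, 0, 0, 4.6], [-4, 0, 0, 0, 4.6], [-8, 0, 0, 0, 5], [-12, 0, 0, 0, 6], [-16, 0, 0, 0, 8]])

```text
clock: 16.95
tool_pos: [0.6811, 0.0107, 0.1734]
tcp_rot: [[0.002, 1.0, 0.006], [-0.0, 0.006, -1.0], [-1.0, 0.002, 0.0]]
contact_force: [1.5, 0.6, 0.1]
finger_gap: 0.0729
```

```bash
python3 - <<'E'
from h import *
s,im=snap('wrist','w6.png'); print(s['tool_pos'],s['q'].round(2),s['clock'],s['tcp_rot'].round(3).tolist())
for l,z in [('cap',.032),('dish_in',.011),('tub_in',.03)]:
   for b in boxes_of('wrist',l)[:2]:
    e=np.array(b['extent'])*[640,400,640,400]; print(l,round(b['confidence'],2),np.round(e,1).tolist(),atz('wrist',(e[0]+e[2])/2,(e[1]+e[3])/2,z,s).round(3))
E
```

```text
[0.68106295 0.01068627 0.17337374] [-0.83  0.81  1.17  1.6  -0.77  1.26 -1.09] 16.95 [[0.002, 1.0, 0.006], [-0.0, 0.006, -1.0], [-1.0, 0.002, 0.0]]
cap 0.96 [292.1, 150.1, 338.2, 199.1] [0.687 0.009 0.032]
cap 0.39 [305.2, 262.0, 349.4, 335.4] [ 0.566 -0.003  0.032]
dish_in 0.76 [263.7, 121.7, 366.9, 224.3] [0.682 0.009 0.011]
tub_in 0.95 [0.0, 173.6, 205.2, 399.4] [0.576 0.208 0.03 ]
tub_in 0.53 [620.1, 326.1, 638.8, 400.0] [ 0.49  -0.312  0.03 ]
```

View pics/w6.png

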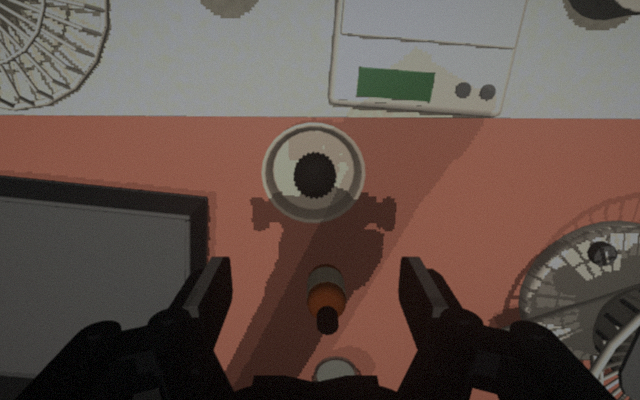

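Cap lies upright in the middle of the dish (315,175), bottle and cup undisturbed. Now for the blade.

>>> servo_tool(commands=[[-4, -4, 0, 0, 8.5], [-6, -6, 4, 0, 8.5], [-6, -8, 8, 0, 8.5], [-6, -10, 12, 0, 8.5], [-6, -12.5, 17, 0, 8.5], [-6, -12.5, 21, 0, 8.5], [-6, -12.5, 25, 0, 8.5], [-6, -12.5, 29.2, 0, 8.5], [-6, -12.5, 29.2, 0, 8.5], [-6, -12.5, 29.2, 0, 8.5]])

```text
clock: 18.15
tool_pos: [0.5561, -0.2832, 0.2292]
tcp_rot: [[-0.002, 1.0, 0.002], [0.001, 0.002, -1.0], [-1.0, -0.002, -0.001]]
contact_force: [-0.1, 0.5, 0.6]
finger_gap: 0.0847
```

>>> servo_tool(commands=[[2, 0, 0, 0, 8.5], [2, 0, 0, 0, 8.5], [2, 0, 0, 0, 8.5], [2, 0, 0, 0, 8.5]])

```text
clock: 18.55
tool_pos: [0.5586, -0.2805, 0.2103]
tcp_rot: [[0.0, 1.0, 0.009], [0.0, 0.009, -1.0], [-1.0, 0.0, -0.0]]
contact_force: [-0.5, -0.0, -0.0]
finger_gap: 0.0849
```

```bash
python3 - <<'E'
from h import *
s,im=snap('wrist','w7.png'); print(s['tool_pos'],s['q'].round(2),s['clock'],s['tcp_rot'].round(3).tolist())
for p in [(.5565,-.281,.171),(.5565,-.281,.150)]: print(proj('wrist',p,s))
E
```

```text
[ 0.55861611 -0.28051719  0.21034728] [-0.45  0.66  1.21  1.72 -0.65  1.23 -0.64] 18.55 [[0.0, 1.0, 0.009], [0.0, 0.009, -1.0], [-1.0, 0.0, -0.0]]
(np.float64(313.4425510444973), np.float64(233.97181542081748))
(np.float64(313.5997769801917), np.float64(219.87012430896152))
```

View pics/w7.png

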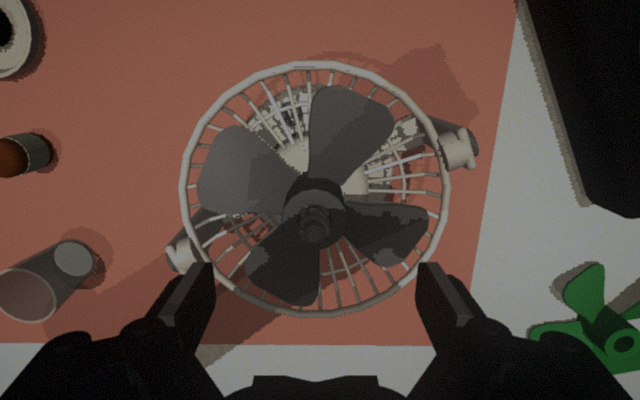

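The hub and bare shaft show at (314,217), where expected. Descending on the nose.

>>> servo_tool(commands=[[2, -0.15, 0, 0, 8.5], [4, -0.15, 0, 0, 8.5], [6, -0.15, 0, 0, 8.5], [7, -0.15, 0, 0, 8.5], [7.5, -0.15, 0, 0, 8.5], [7.5, -0.15, 0, 0, 7], [7.5, -0.15, 0, 0, 5.5], [7.5, -0.15, 0, 0, 4.8]], newtons=35)

```text
clock: 19.4
tool_pos: [0.5571, -0.2821, 0.1361]
tcp_rot: [[0.002, 1.0, 0.007], [-0.001, 0.007, -1.0], [-1.0, 0.002, 0.001]]
contact_force: [1.2, 0.3, 0.5]
finger_gap: 0.0481
```

>>> servo_tool(commands=[[0, 0, 0, 0, 4.3], [0, 0, 0, 0, 3.5], [0, 0, 0, 0, 3.5], [0, 0, 0, 0, 3.5], [0, 0, 0, 0, 3.5]], newtons=40)

```text
clock: 19.9
tool_pos: [0.557, -0.2812, 0.1361]
tcp_rot: [[0.001, 1.0, 0.007], [0.001, 0.007, -1.0], [-1.0, 0.001, -0.001]]
contact_force: [-1.4, 3.0, 5.2]
finger_gap: 0.0397
```

>>> servo_tool(commands=[[-0.3, 0, 0, 0, 3.5], [-0.8, 0, 0, 0, 3.5], [-1.4, 0, 0, 0, 3.5], [-2, 0, 0, 0, 3.5], [-2, 0, 0, 0, 3.5]], newtons=50)

```text
clock: 20.4
tool_pos: [0.5566, -0.2813, 0.1559]
tcp_rot: [[0.0, 1.0, 0.007], [0.001, 0.007, -1.0], [-1.0, 0.0, -0.001]]
contact_force: [-1.4, 1.6, -0.2]
finger_gap: 0.0394
```

>>> servo_tool(commands=[[-1, 0, 0, 0, 3.5], [-2, 0, 0, 0, 3.5], [-3.5, 0, 0, 0, 3.5], [-5, 0, 0, 0, 3.5], [-7, 0, 0, 0, 3.5], [-9, 0, 0, 0, 3.5], [-9, 0, 0, 0, 3.5], [-9, 0, 0, 0, 3.5]])

```text
clock: 21.2
tool_pos: [0.5567, -0.2822, 0.2459]
tcp_rot: [[0.002, 1.0, 0.007], [-0.001, 0.007, -1.0], [-1.0, 0.002, 0.001]]
contact_force: [-0.4, -0.1, -1.0]
finger_gap: 0.0393
```

>>> servo_tool(commands=[[0, 0, -2, 0, 3.5], [0, -0.2, -6, 0, 3.5], [0, -0.3, -10, 0, 3.5], [0, -0.4, -14.5, 0, 3.5], [0, -0.5, -19, 0, 3.5], [0, -0.5, -23.5, 0, 3.5], [0, -0.5, -28, 0, 3.5], [0, -0.5, -32, 0, 3.5], [0, -0.5, -36, 0, 3.5], [0, -0.5, -40, 0, 3.5]])

```text
clock: 22.2
tool_pos: [0.5476, 0.1202, 0.2438]
tcp_rot: [[-0.002, 1.0, 0.007], [-0.0, 0.007, -1.0], [-1.0, -0.002, 0.0]]
contact_force: [0.0, -1.5, -1.0]
finger_gap: 0.0397
```

>>> servo_tool(commands=[[0, 0, -4, 0, 3.5], [0, 0, -8, 0, 3.5], [0, 0, -11, 0, 3.5], [0, 0, -12.4, 0, 3.5], [0, 0, -12.4, 0, 3.5], [0, 0, -12.4, 0, 3.5], [0, 0, -12.4, 0, 3.5]])

```text
clock: 22.9
tool_pos: [0.548, 0.2389, 0.2451]
tcp_rot: [[-0.0, 1.0, 0.002], [-0.001, 0.002, -1.0], [-1.0, -0.0, 0.001]]
contact_force: [0.1, 0.3, -0.9]
finger_gap: 0.0395
```

```bash
python3 - <<'E'
from h import *
s,im=snap('wrist','w8.png'); print(s['tool_pos'],s['q'].round(2),s['clock'],s['finger_gap'])
for n in ('wrist','scene','side'):
  if n!='wrist': snap(n,n+'8.png')
  for l,z in [('blade',.23),('tub_in',.03)]:
   for b in boxes_of(n,l)[:2]:
    e=np.array(b['extent'])*[640,400,640,400]; print(n,l,round(b['confidence'],2),np.round(e,1).tolist(),atz(n,(e[0]+e[2])/2,(e[1]+e[3])/2,z,s).round(3))
E
```

```text
[0.54803546 0.23891605 0.24513057] [-1.45  0.7   1.41  1.75 -0.71  1.33 -1.45] 22.9 0.03949135468612275
wrist blade 0.98 [145.6, 81.7, 476.1, 384.0] [0.558 0.24  0.23 ]
wrist tub_in 0.8 [185.6, 15.8, 456.2, 249.8] [0.577 0.232 0.03 ]
scene blade 0.97 [215.2, 148.5, 266.9, 183.8] [ 0.397 -0.33   0.23 ]
scene blade 0.94 [448.6, 177.0, 516.0, 223.1] [0.554 0.242 0.23 ]
scene tub_in 0.6 [409.6, 206.2, 518.2, 289.5] [0.555 0.25  0.03 ]
scene tub_in 0.27 [349.6, 203.6, 373.9, 236.3] [ 0.438 -0.011  0.03 ]
side blade 0.88 [259.1, 289.7, 317.0, 342.2] [ 0.121 -0.474  0.23 ]
side blade 0.63 [256.9, 94.5, 300.5, 121.3] [0.536 0.219 0.23 ]
side tub_in 0.93 [244.4, 118.9, 326.5, 183.0] [0.548 0.223 0.03 ]
side tub_in 0.5 [340.9, 189.2, 415.8, 257.5] [ 0.583 -0.271  0.03 ]
```

View pics/w8.png

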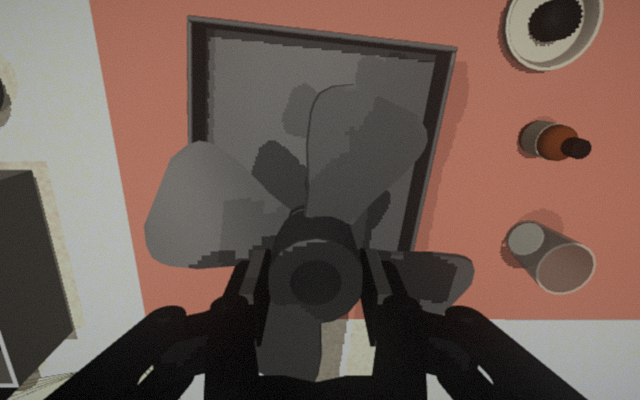

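Blade is held level above the tub. Lowering.

>>> servo_tool(commands=[[3, 0.3, -0.3, 0, 3.5], [7, 0.3, -0.3, 0, 3.5], [11, 0.3, -0.3, 0, 3.5], [14, 0.3, -0.3, 0, 3.5], [17, 0.3, -0.3, 0, 3.5], [18.5, 0.3, -0.3, 0, 3.5], [19.5, 0.3, -0.3, 0, 3.5], [19.5, 0.3, -0.3, 0, 3.5]])

```text
clock: 24.15
tool_pos: [0.5506, 0.2453, 0.0494]
tcp_rot: [[-0.001, 1.0, 0.007], [-0.001, 0.007, -1.0], [-1.0, -0.001, 0.001]]
contact_force: [-0.4, 0.1, -1.8]
finger_gap: 0.0395
```

>>> servo_tool(commands=[[0.3, 0, 0, 0, 3.5], [0.6, 0, 0, 0, 3.5], [0.9, 0, 0, 0, 3.5], [1.2, 0, 0, 0, 3.5], [1.2, 0, 0, 0, 3.5]])

```text
clock: 24.65
tool_pos: [0.5506, 0.2454, 0.0377]
tcp_rot: [[-0.001, 1.0, 0.007], [0.0, 0.007, -1.0], [-1.0, -0.001, -0.0]]
contact_force: [0.2, 0.3, -0.7]
finger_gap: 0.0392
```

>>> servo_tool(commands=[[0.1, 0, 0, 0, 3.5], [0.2, 0, 0, 0, 3.5], [0.3, 0, 0, 0, 3.5], [0.4, 0, 0, 0, 3.5], [0.4, 0, 0, 0, 3.5]])

```text
clock: 25.15
tool_pos: [0.5511, 0.2453, 0.0352]
tcp_rot: [[-0.0, 1.0, 0.007], [0.001, 0.007, -1.0], [-1.0, -0.0, -0.001]]
contact_force: [-3.2, -0.2, 5.6]
finger_gap: 0.0396
```

>>> servo_tool(commands=[[0, 0, 0, 0, 4.2], [0, 0, 0, 0, 4.8], [0, 0, 0, 0, 5.2], [-0.5, 0, 0, 0, 5.5], [-1.5, 0, 0, 0, 5.5], [-3, 0, 0, 0, 6], [-6, 0, 0, 0, 7], [-10, 0, 0, 0, 8], [-14, 0, 0, 0, 8], [-18, 0, 0, 0, 8]])

```text
clock: 26.15
tool_pos: [0.551, 0.2448, 0.2169]
tcp_rot: [[0.001, 1.0, 0.006], [0.001, 0.006, -1.0], [-1.0, 0.001, -0.001]]
contact_force: [0.7, 0.5, 0.0]
finger_gap: 0.08
```

>>> servo_tool(commands=[[-4, 0, 0, 0, 8], [-4, 0, 0, 0, 8], [-4, 0, 0, 0, 8]])

```text
clock: 26.45
tool_pos: [0.5517, 0.2451, 0.2563]
tcp_rot: [[0.003, 1.0, 0.006], [0.002, 0.006, -1.0], [-1.0, 0.003, -0.002]]
contact_force: [0.4, 0.2, -0.7]
finger_gap: 0.0799
```

```bash
python3 - <<'E'
from h import *
s,im=snap('wrist','w9.png'); print(s['tool_pos'],s['clock'],s['finger_gap'],s['contact_force'])
for n in ('wrist','scene','side'):
  if n!='wrist': snap(n,n+'9.png')
  for l,z in [('blade',.027),('tub_in',.03),('cap',.018),('dish_in',.011),('oil',.037),('beaker',.037)]:
   for b in boxes_of(n,l)[:3]:
    e=np.array(b['extent'])*[640,400,640,400]; print(n,l,round(b['confidence'],2),np.round(e,1).tolist(),atz(n,(e[0]+e[2])/2,(e[1]+e[3])/2,z,s).round(3))
a=cv2.imread('pics/w9.png');b=cv2.imread('pics/scene9.png')[190:330,340:540]
cv2.imwrite('pics/f.png',np.vstack([cv2.resize(a,(480,300)),cv2.resize(b,(480,300))]))
E
```

```text
[0.55170073 0.24510221 0.25627097] 26.45 0.07988241040810698 [ 0.38310096  0.18500169 -0.66704449]
wrist tub_in 0.97 [198.8, 21.4, 456.3, 278.8] [0.562 0.231 0.03 ]
wrist cap 0.93 [529.2, 5.3, 579.6, 47.1] [0.684 0.009 0.018]
wrist cap 0.67 [505.3, 0.7, 601.1, 75.5] [0.674 0.008 0.018]
wrist dish_in 0.7 [505.0, 1.3, 603.9, 76.5] [0.674 0.002 0.011]
wrist oil 0.76 [521.2, 123.9, 588.2, 162.9] [ 0.572 -0.003  0.037]
wrist oil 0.63 [242.3, 83.3, 386.8, 225.8] [0.558 0.245 0.037]
wrist beaker 0.76 [504.2, 217.4, 592.4, 294.9] [ 0.442 -0.024  0.037]
scene blade 0.7 [118.8, 199.2, 177.0, 241.5] [ 0.389 -0.61   0.027]
scene blade 0.68 [214.0, 150.5, 266.9, 184.2] [ 0.202 -0.353  0.027]
scene blade 0.58 [432.3, 223.0, 494.2, 276.2] [0.559 0.248 0.027]
scene tub_in 0.61 [410.4, 204.9, 517.6, 289.3] [0.553 0.251 0.03 ]
scene cap 0.54 [381.0, 292.0, 395.4, 311.6] [0.691 0.016 0.018]
scene cap 0.52 [349.2, 204.8, 375.8, 234.6] [ 0.429 -0.006  0.018]
scene dish_in 0.62 [368.9, 282.0, 402.9, 316.2] [0.68  0.014 0.011]
scene oil 0.63 [372.4, 247.6, 381.5, 270.3] [0.575 0.007 0.037]
scene beaker 0.83 [352.5, 204.0, 373.0, 235.4] [ 0.443 -0.01   0.037]
side blade 0.7 [261.5, 289.1, 318.0, 338.8] [ 0.178 -0.367  0.027]
side blade 0.69 [244.6, 121.0, 327.1, 182.9] [0.548 0.22  0.027]
side blade 0.59 [264.8, 138.5, 307.4, 169.6] [0.541 0.209 0.027]
side tub_in 0.35 [266.1, 139.0, 304.9, 166.7] [0.542 0.213 0.03 ]
side cap 0.48 [343.5, 163.6, 350.2, 172.8] [0.68  0.011 0.018]
side dish_in 0.72 [338.7, 159.9, 357.9, 179.0] [0.685 0.008 0.011]
side dish_in 0.31 [245.9, 120.2, 326.3, 183.7] [0.558 0.237 0.011]
side oil 0.47 [321.2, 170.6, 333.0, 189.7] [ 0.571 -0.013  0.037]
side oil 0.46 [264.0, 139.0, 306.1, 167.9] [0.534 0.204 0.037]
side beaker 0.7 [288.3, 183.1, 307.3, 211.7] [ 0.44  -0.021  0.037]
side beaker 0.47 [339.8, 157.2, 360.3, 179.5] [ 0.675 -0.014  0.037]
```

View pics/f.png

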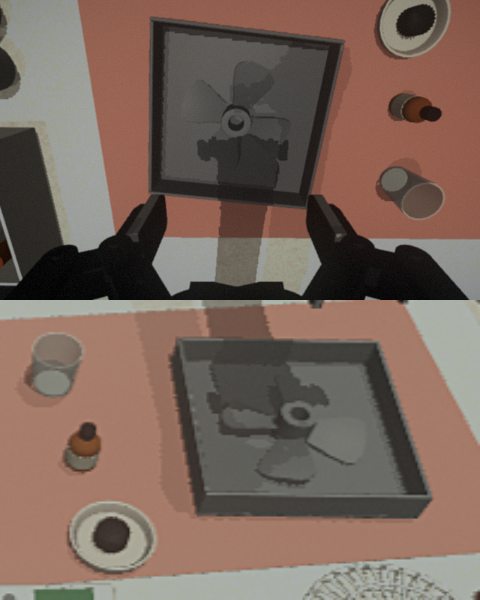

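The blade lies flat in the middle of the tub, clear of the walls. The cap is in the dish, cup and bottle are where they were, and the gripper is empty and clear.

```bash
python3 -c "
from rig import *
print(close_job())"
```

```text
the job is handed in; nothing more can be done
None
```

I unscrewed the cap clockwise by about 2.7 rad, lifting along with the thread. The measured wrist force stayed within about 7 N while turning and dropped to about 1 N before I lifted the cap off. I set the cap in the white dish, then lifted the grey blade straight off the shaft and lowered it into the tub. Both parts touched down gently, at about 2 N and 6 N. The job was handed in at about 27 s; the interface reports no verdict.

**Last checks (wrist and scene pictures):**
- **Cap:** it stands upright near the dish's centre.
- **Blade:** it lies flat near the tub's centre. The fixed cameras' estimates for the blade and the tub's centre agree to about 15 mm.
- **Cup and bottle:** they show no visible movement. Their detected positions vary by about 1 cm between pictures, which matches the detectors' own scatter.
- **Gripper:** it is open, about 0.25 m above the table, and touching nothing.

**Disagreements:** the wrist camera read about 3 mm off at cap height, so I averaged two views and used the force readings when gripping. The detectors also gave a few false labels, such as a "bottle" on the blade hub and a "blade" covering the whole tub; I ruled these out against the pictures.

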